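# Wind the tube rack to the stop and trigger the scanner

### The job

Wind the handwheel clockwise (seen from above) so that its pusher slides the tube rack along the channel until you feel the rack press lightly against the scanner bracket's stop, and go no further: the clamped bracket slips if you wind on hard, and its setting must not shift. Only then squeeze the scanner's sprung trigger all the way in, hold it there for about a second, and let it spring fully out again. Leave the rack against the stop with the pusher behind it, and do not disturb the bottle, the cup or the timer.

Things in the scene. Friction and masses are not known exactly. Their poses are not given: they have to be found in the camera images.
- station: White base plate (260 x 460 x 14 mm) of the tube reading station, fixed. Origin on the bench, z up; y is the way the pusher and rack travel, x points across the channel, away from the handwheel. The channel runs along x = +100 mm, walls up to 35 mm above the bench. Wheel axis at x = -45, y = -120 mm. Along the channel towards +y come pusher, rack, stop.
- wheel_axis (a point): On the vertical axis of the handwheel (steel disc, radius 54 mm, top 60 mm above the bench), level with the middle of its crank handle, 84 mm above the bench. Clockwise seen from above drives the pusher to the station's +y, 15 mm per radian (94 mm a turn); it turns easily and stays where left. The pusher must travel 50 to 125 mm.
- crank_grip (a point): Centre of the wheel's upright black crank handle: 18 mm diameter, 47 mm tall from 62 to 109 mm above the bench, spinning freely about its own vertical axis, 45 mm from the wheel's axis. It moves with the wheel.
- pusher_face (a point): Centre of the face of the steel pusher plate (40 mm wide, 34 mm tall) that meets the rack, 55 mm above the bench.
- rack: White tube rack 36 mm wide (x), 110 mm long (y), 52 mm tall, with five capped tubes standing up to 96 mm above its underside; about 250 g, loose in the channel. Origin at the centre of its underside, 20 mm above the bench; z up, y along the channel towards the stop.
- rack_nose (a point): Centre of the rack's leading end face, the one that must touch the stop.
- rack_tail (a point): Centre of the rack's trailing end face, the one the pusher pushes.
- stop_face (a point): Centre of the face of the steel stop plate (44 mm wide, 36 mm tall) across the channel, 55 mm above the bench; axes as the station's. The rack touches it when rack_nose has the same station y. Stop and scanner are one piece on a bracket clamped to a guide along the station's y, which slips at about 60 N.
- bracket: The clamped aluminium bracket that carries the scanner and the stop plate as one piece. Origin on the bench, 100 mm in -x of stop_face; axes as the station's.
- handle_mid (a point): Middle of the thickness of the scanner's black pistol grip, beside the trigger, 100 mm above the bench. The scanner lies on its side, its head (96 x 50 x 64 mm, top at 132 mm) aiming to station +x. The grip is level: 38 mm thick (x), 85 to 115 mm above the bench, reaching along station y from the head's side (40 mm to -y of this point) to 80 mm to +y of it. Free space below.
- trigger_pad (a point): Place to press on the outer face of the grey trigger (46 mm long along the grip, 16 mm tall, 92 to 108 mm above the bench), which stands off the +x side of the grip. Released, it is 37 mm in +x from handle_mid, so grip and trigger together are 56 mm thick. It moves in -x of the station, about 7 mm, when pressed. Pressing in needs about 2 N at first and 6 N at the end (more nearer the hinge).
- trigger (a joint): Trigger angle in rad: 0 released, 0.22 fully pressed in; hinged about the vertical at its end next to the scanner's head, 30 mm from trigger_pad; sprung to 0.
- bottle: Bystander: closed white bottle, 68 mm diameter, 170 mm tall, standing; origin at the centre of its underside.
- cup: Bystander: white ceramic cup, 72 mm diameter, 85 mm tall, standing; origin at the centre of its underside.
- timer: Bystander: flat white desk timer, 60 x 75 x 22 mm; origin at the centre of its underside.
Not all that is in view belongs to the job. What is shaped like the rack but yellow is not meant.

How it is judged:
By the outcome, as a careful person would: the job done as asked, in the order asked, and still so for the second after the job is handed in, with the robot touching nothing.
It also fails if it takes over 61 s, if anything falls off the work surface, if the arm or the gripper's body presses on something with over 40 N, if the wrist force passes 120 N, or if a joint passes its speed limit or range.

### The arm

A 6-joint arm with a two-finger parallel gripper is mounted at the origin on the work surface. World frame = base frame: x ahead of the robot, y to its left, z up, the work surface at z = 0. Lengths are in m, angles in rad, forces in N, time in s.
With the tool pointing down it reaches from about 0.35 to 0.8 m from the base axis. Payload 7.3 kg.
Tool frame: the origin (TCP) lies between the finger pads; the fingertips stand 25 mm ahead of it and the grasp point (between the pads) lies 6 mm ahead of it (r.tip_extent is the distance from the TCP to the fingertips, in m); z points along the fingers, y is the direction in which the jaws open and shut (so a half turn about z gives the same grasp; the last joint's range is limited). The gripper opens to 85 mm and grips with 20 to 120 N. Pads are 22 mm wide; open, the fingers measure 114 mm over their backs; the gripper's body (76 mm by 85 mm) begins 54 mm behind the grasp point. The pads swing forward as they close: fully open they stand 13 mm farther back than shut.
Start: joints at [-1.348, 0.342, 1.524, -0, 1.275, -0.146], TCP at [0.189, -0.49, 0.256] pointing down, gripper open.
Joint ranges: [-2.53, 2.53], [-0.77, 2.02], [0.04, 2.7], [-1, 4.14], [0.28, 2.66], [-3.11, 3.11]. Speed limits (rad/s): [2.57, 2.57, 3.14, 3.14, 3.14, 3.14].

### API

Orientations are given as a unit quaternion [x, y, z, w].
In Python, from workcell import r, command_gripper, optics gives the robot as it stands. The module is installed in compiled form; this text tells all that it offers. Calls block until the motion is done:
- r.reach(position, orientation): joint-space move of the TCP to a pose.
- r.move_straight(position, orientation=None, speed=0.15, max_force=None): straight line of the TCP; orientation=None keeps the orientation; speed is the mean speed in m/s. With max_force (N) it stops when the force on the tool has changed by that much, and returns True; else False.
- r.movej(angles): joint-space move.
- command_gripper(opening, force=None): finger opening in m; force is the grip in N (None keeps the last); returns when the fingers have stopped.
- r.hold(seconds).
- r.solve_ik(position, orientation): joint angles nearest the present ones, or None.
- r.read_state(): the state.
- optics.get_image(name): name is "scene" or "top" or "wrist"; returns (picture, depth): 420x560x3 uint8, red, green, blue; 420x560 float32, m along the optical axis (not along the pixel's ray), 0 where there is no reading.
- optics.camera_model(name): a dict with "K" (3x3 intrinsics, pixels), "R" (3x3) and "t" (3): a world point X has camera coordinates R X + t; the wrist camera has in their place "tool_from_camera" (4x4, takes a point from camera to tool coordinates, whose origin is the TCP and whose axes are the flange's). Camera axes: x right, y down, z forward; pixel columns grow to the right and rows downward; lengths in m; the calibration is good to about 2 mm. A picture is of the moment at which its call begins: read the wrist's pose just before it. camera_model takes no time and is no camera call.
A pose or a line that the arm cannot do raises r.PlanningError and nothing moves.
- r.finish_job(): hands the job in, once; it reports no verdict.
The state is a dict: "time_s": time; "joint_positions": joint angles; "dq": joint speeds; "tau": joint torques, N m; "eef_pos": TCP position; "eef_rot": TCP orientation; "contact_force": force on the tool from outside, world axes, zero at the start; "torque": the same for the moment, N m; "grip_width": finger opening in m.
Only numpy, scipy, OpenCV 4.12 (cv2) and the standard library are available. Lean on these libraries where they do the work, as an engineer would, in place of code of your own. Each camera call takes 0.05 s, during which the arm holds its last target. There are 200 camera calls.

## Working session

There is one attempt and no reset: what is moved stays moved. The work goes in short steps, each a Python script; the robot and the scene stay as the last script left them, time stands still between calls to the robot, and variables do not carry over. Pictures are saved under pics/ and viewed, about 8 in all and at most 12, crops included, and the job is handed in when it is done.

```bash
mkdir -p pics
python3 - <<'E'
from workcell import r, optics
import cv2,numpy as np
for n in("scene","top"):
    p,d=optics.get_image(n); cv2.imwrite(f"pics/{n}0.png",p[:,:,::-1]); np.savez(f"{n}0.npz",p=p,d=d,**optics.camera_model(n))
    m=optics.camera_model(n); print(n,-m["R"].T@m["t"])
s=r.read_state();print(s["time_s"],s["eef_rot"])
print(optics.camera_model("wrist"))
E
```

```text
scene [ 1.05783998 -0.42569209  1.02366591]
top [0.41017225 0.02607539 1.50509175]
0.1 [ 9.83045741e-01  1.83359284e-01 -1.86512020e-05 -6.66757462e-04]
{'K': array([[335.85140756,   0.        , 279.70149266],
       [  0.        , 335.85140756, 214.76848974],
       [  0.        ,   0.        ,   1.        ]]), 'tool_from_camera': array([[ 6.12111182e-05, -9.58873607e-01, -2.83833404e-01,
         7.18014457e-02],
       [ 9.99999841e-01, -1.00602971e-04,  5.55525318e-04,
        -9.07780142e-04],
       [-5.61233049e-04, -2.83833393e-01,  9.58873448e-01,
        -1.16958027e-01],
       [ 0.00000000e+00,  0.00000000e+00,  0.00000000e+00,
         1.00000000e+00]])}
```

View pics/top0.png

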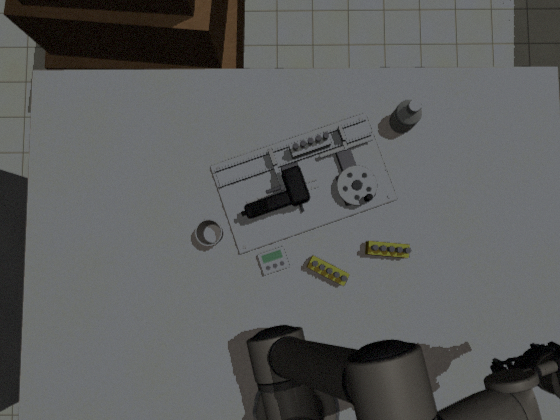

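View pics/scene0.png

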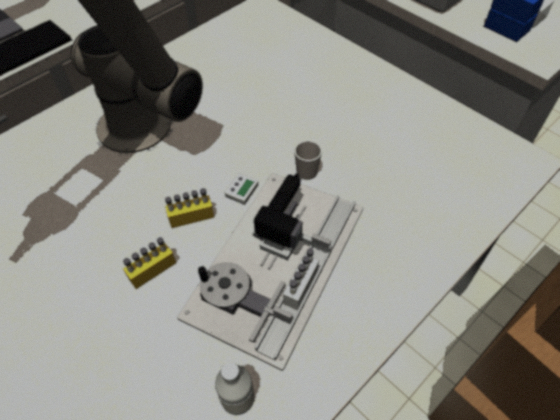

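The top view shows the station with corners at about (210,168), (368,116), (397,200) and (238,253). The wheel is at (357,186) with its black crank at (368,198). The white rack is at (311,145) and the scanner head at (296,186), its grip reaching to (245,212). The two yellow racks at (327,270) and (388,249) are decoys; the rack meant is the white one in the channel.

```bash
cat > h.py <<'E'
import numpy as np,cv2
from scipy.spatial.transform import Rotation as R
def ray_z(uv,z,K,Rm,t):
    c=-Rm.T@t; d=Rm.T@np.linalg.inv(K)@np.array([uv[0],uv[1],1.]); return c+d*(z-c[2])/d[2]
def proj(X,K,Rm,t):
    c=np.atleast_2d(X)@Rm.T+t; p=c@K.T; return p[:,:2]/p[:,2:]
def wristcam(m,s):
    T=np.eye(4);T[:3,:3]=R.from_quat(s["eef_rot"]).as_matrix();T[:3,3]=s["eef_pos"]
    W=np.linalg.inv(T@m["tool_from_camera"]); return m["K"],W[:3,:3],W[:3,3]
def cloud(d,K,Rm,t):
    v,u=np.indices(d.shape); P=np.stack([(u-K[0,2])/K[0,0]*d,(v-K[1,2])/K[1,1]*d,d],-1)
    return (P-t)@Rm   # world
def down(yaw): # tool z down, tool y (jaw dir) at world angle yaw
    y=np.array([np.cos(yaw),np.sin(yaw),0]);z=np.array([0,0,-1.]);x=np.cross(y,z)
    return R.from_matrix(np.stack([x,y,z],1)).as_quat()
E
python3 - <<'E'
from h import *
f=np.load("top0.npz");K,Rm,t=f["K"],f["R"],f["t"]
c=[ray_z(u,.014,K,Rm,t)[:2] for u in[(210,168),(368,116),(397,200),(238,253)]]
# station corners: +x+y, +x-y, -x-y, -x+y
S=np.array([[.13,.23],[.13,-.23],[-.13,-.23],[-.13,.23]]);C=np.array(c)
o=C.mean(0); H=S.T@(C-o);a=np.arctan2(H[0,1]-H[1,0],H[0,0]+H[1,1]);A=np.array([[np.cos(a),-np.sin(a)],[np.sin(a),np.cos(a)]])
print(o,a,(C-o)-S@A.T)
print("wheel",(ray_z((357,186),.06,K,Rm,t)[:2]-o)@A, "crank",(ray_z((368,198),.109,K,Rm,t)[:2]-o)@A)
np.savez("st0.npz",o=o,a=a)
from workcell import r
q0=np.array(r.read_state()["joint_positions"])
for yaw in (a+np.pi/2,a-np.pi/2,a,a+np.pi):
  for p in ((0,-.03),(0.,.0)):
    w=o+A@np.array(p)
    q=r.solve_ik([w[0],w[1],.42],down(yaw)); print(yaw,p,q)
E
```

```text
[ 0.61237652 -0.02527097] 0.3158939982831981 [[-0.00631225 -0.00050374]
 [-0.00515848 -0.00362359]
 [ 0.00584247  0.00218496]
 [ 0.00562825  0.00194237]]
wheel [-0.05621539 -0.13054718] crank [-0.09867225 -0.13897872]
1.8866903250780946 (0, -0.03) [-2.09041013e-01  4.91531120e-01  8.54356842e-01 -4.44089210e-16
  1.79570469e+00 -2.09573134e+00]
1.8866903250780946 (0.0, 0.0) [-1.66222502e-01  4.65294599e-01  8.96652795e-01 -4.44089210e-16
  1.77964526e+00 -2.05291283e+00]
-1.2549023285116985 (0, -0.03) [-2.09041013e-01  4.91531120e-01  8.54356842e-01 -4.44089210e-16
  1.79570469e+00  1.04586132e+00]
-1.2549023285116985 (0.0, 0.0) [-1.66222502e-01  4.65294599e-01  8.96652795e-01 -4.44089210e-16
  1.77964526e+00  1.08867983e+00]
0.3158939982831981 (0, -0.03) [-2.09041013e-01  4.91531120e-01  8.54356842e-01 -4.44089210e-16
  1.79570469e+00 -5.24935011e-01]
0.3158939982831981 (0.0, 0.0) [-1.66222502e-01  4.65294599e-01  8.96652795e-01 -4.44089210e-16
  1.77964526e+00 -4.82116500e-01]
3.4574866518729914 (0, -0.03) [-2.09041013e-01  4.91531120e-01  8.54356842e-01 -4.44089210e-16
  1.79570469e+00  2.61665764e+00]
3.4574866518729914 (0.0, 0.0) [-1.66222502e-01  4.65294599e-01  8.96652795e-01 -4.44089210e-16
  1.77964526e+00  2.65947615e+00]
```

Run:
```python
from h import *
from workcell import r,optics
f=np.load("st0.npz");o,a=f["o"],float(f["a"]);A=R.from_euler('z',a).as_matrix()[:2,:2]
w=o+A@np.array([.01,-.03])
r.reach([w[0],w[1],.28],down(a-np.pi/2))
s=r.read_state();p,d=optics.get_image("wrist");K,Rm,t=wristcam(optics.camera_model("wrist"),s)
np.savez("w1.npz",p=p,d=d,K=K,R=Rm,t=t);cv2.imwrite("pics/w1.png",cv2.resize(p,(784,588),interpolation=cv2.INTER_CUBIC)[:,:,::-1]);print(s["time_s"],s["contact_force"])
```

```text
2.325 [-0.3826909  -0.75836669 -0.94379071]
```

View pics/w1.png

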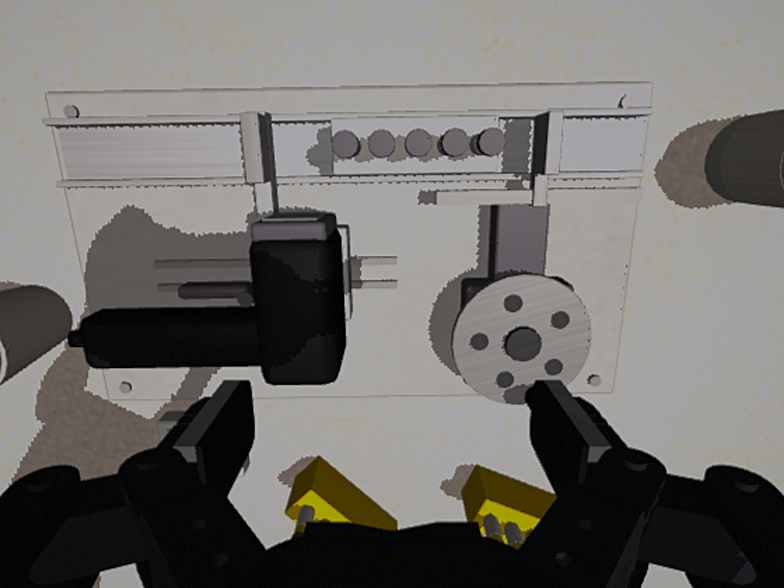

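The wrist view (784 px wide) shows:
- **Wheel:** centre at (523,343), with the crank hidden behind the right finger at about (530,400).
- **Channel:** pusher plate at (548,140), white rack with nose at x≈332 and tail at x≈502, stop plate at (257,147).
- **Scanner:** head at (298,300), grip from (85,338) to (255,338), trigger bar at (215,290).

Run:
```python
from h import *
from scipy.optimize import least_squares
f=np.load("w1.npz");K,Rm,t,d=f["K"],f["R"],f["t"],f["d"]
pts=[((47,93),(.13,.23,.014)),((652,82),(.13,-.23,.014)),((613,392),(-.13,-.23,.014)),((523,343),(-.045,-.12,.06))]
uv=np.array([p[0] for p in pts])/1.4;X=np.array([p[1] for p in pts])
def res(v):
    A=R.from_euler('z',v[2]).as_matrix();return (proj(X@A.T+[v[0],v[1],0],K,Rm,t)-uv).ravel()
g=np.load("st0.npz");s=least_squares(res,[*g["o"],g["a"]],loss='soft_l1');print(s.x,s.fun.round(1))
np.save("st.npy",s.x)
A=R.from_euler('z',s.x[2]).as_matrix();P=(cloud(d,K,Rm,t)-[s.x[0],s.x[1],0])@A
P[d==0]=np.nan
def rng(n,m,ax=(0,1,2)):
    Q=P[m];print(n,len(Q),[np.nanpercentile(Q[:,i],[1,50,99]).round(4).tolist() for i in ax])
x,y,z=P[...,0],P[...,1],P[...,2]
ch=(abs(x-.1)<.022)
rng("wheel",(z>.052)&(z<.068)&(np.hypot(x+.045,y+.12)<.07))
rng("pusher",ch&(z>.066)&(z<.08)&(y<-.08))
rng("racktop",ch&(z>.066)&(z<.08)&(y>-.08)&(y<.08)&(abs(x-.1)<.019))
rng("stop",ch&(z>.066)&(z<.08)&(y>.07))
rng("caps",ch&(z>.105)&(z<.125))
rng("head",(z>.125)&(z<.14)&(x<.06)&(y>-.05)&(y<.15)&(x>-.13))
rng("grip",(z>.108)&(z<.12)&(x<.06)&(y>.11)&(y<.26))
rng("trig",(z>.1)&(z<.111)&(x<.06)&(x>-.03)&(y>.07)&(y<.26))
v,u=np.indices(d.shape)
rng("trigpix",(abs(u*1.4-210)<25)&(abs(v*1.4-290)<5))
rng("crank",(z>.1)&(z<.115)&(np.hypot(x+.045,y+.12)<.065))
# stop/pusher face edges: histogram along y of height at x~.1
for yy in np.arange(-.14,.16,.004):
    m=(abs(x-.1)<.015)&(abs(y-yy)<.002); print(round(yy,3),np.nanmax(z[m]).round(3) if m.any() else None,end="; ")
# crank in top and scene cams
for n in("top","scene"):
    g=np.load(n+"0.npz");k=((57,186),)
    Q=(cloud(g["d"],g["K"],g["R"],g["t"])-[s.x[0],s.x[1],0])@A
    m=(Q[...,2]>.075)&(Q[...,2]<.125)&(np.hypot(Q[...,0]+.045,Q[...,1]+.12)<.075)
    print(n,m.sum(),np.median(Q[m],0),Q[m].min(0),Q[m].max(0))
```

```text
[ 0.61698654 -0.02624737  0.33127433] [ -1.3   0.3   5.    0.3   3.1   2.9  -6.7 -11.9]
wheel 7051 [[-0.1064, -0.0523, -0.0062], [-0.1765, -0.1238, -0.0758], [0.0561, 0.0594, 0.066]]
pusher 865 [[0.0784, 0.0935, 0.1064], [-0.2853, -0.1331, -0.0801], [0.0664, 0.0711, 0.0779]]
racktop 1969 [[0.0812, 0.098, 0.1077], [-0.0794, -0.0182, 0.0675], [0.0681, 0.0715, 0.0758]]
stop 0 [nan, nan, nan]
caps 1593 [[0.0798, 0.0869, 0.0941], [-0.0923, -0.0448, 0.0038], [0.1063, 0.1152, 0.1169]]
head 6402 [[-0.0547, -0.0017, 0.0438], [0.008, 0.0302, 0.0535], [0.1255, 0.1307, 0.1326]]
grip 2560 [[-0.05, -0.0311, -0.0156], [0.1105, 0.1405, 0.1728], [0.1086, 0.1144, 0.1161]]
trig 1146 [[-0.0289, -0.0149, 0.0032], [0.0705, 0.1006, 0.1845], [0.1002, 0.1069, 0.1109]]
trigpix 245 [[-0.003, 0.0001, 0.0028], [0.0728, 0.0881, 0.1033], [0.1046, 0.1068, 0.1084]]
crank 0 [nan, nan, nan]
-0.14 0.073; -0.136 0.074; -0.132 0.074; -0.128 0.036; -0.124 0.036; -0.12 0.036; -0.116 0.036; -0.112 0.036; -0.108 0.035; -0.104 0.035; -0.1 0.072; -0.096 0.073; -0.092 0.117; -0.088 0.117; -0.084 0.117; -0.08 0.116; -0.076 0.073
[... 248 characters left out ...]
7; 0.0 0.117; 0.004 0.116; 0.008 0.073; 0.012 0.072; 0.016 0.036; 0.02 0.035; 0.024 0.036; 0.028 0.035; 0.032 0.036; 0.036 0.036; 0.04 0.035; 0.044 0.036; 0.048 0.036; 0.052 0.036; 0.056 0.075; 0.06 0.076; 0.064 0.076; 0.068 0.076; 0.072 None; 0.076 None; 0.08 0.036; 0.084 0.036; 0.088 0.036; 0.092 0.036; 0.096 0.035; 0.1 0.035; 0.104 0.036; 0.108 0.036; 0.112 0.036; 0.116 0.036; 0.12 0.036; 0.124 0.036; 0.128 0.036; 0.132 0.036; 0.136 0.036; 0.14 0.036; 0.144 0.036; 0.148 0.035; 0.152 0.035; 0.156 0.036; 0.16 0.035; top 51 [-0.1033355  -0.13642899  0.10589629] [-0.11129667 -0.1465538   0.07510546] [-0.09420506 -0.13045796  0.11356594]
  return np.nanmean(a, axis, out=out, keepdims=keepdims)
```

Run:
```python
from h import *
f=np.load("w1.npz");K,Rm,t,d=f["K"],f["R"],f["t"],f["d"]
v0=np.load("st.npy");A=R.from_euler('z',v0[2]).as_matrix()
P=(cloud(d,K,Rm,t)-[v0[0],v0[1],0])@A;P[d==0]=-9
x,y,z=P[...,0],P[...,1],P[...,2]
# wheel circle: boundary of disc-mask contour
m=((abs(z-.06)<.004)&(np.hypot(x+.055,y+.126)<.075)).astype(np.uint8)
c=max(cv2.findContours(m,0,cv2.CHAIN_APPROX_NONE)[0],key=len)[:,0]
c=c[c[:,1]*1.4<375]
B=np.array([(ray_z(q,.06,K,Rm,t)-[v0[0],v0[1],0])@A for q in c])
from scipy.optimize import least_squares
s=least_squares(lambda p:np.hypot(B[:,0]-p[0],B[:,1]-p[1])-p[2],[-.05,-.12,.054],loss='soft_l1',f_scale=.001);print("wheel",s.x,np.std(s.fun))
# walls
w=(z>.031)&(z<.04)&(x>.05)&(x<.15)&(abs(y)<.23)
for yy in np.arange(-.2,.21,.04):
    k=w&(abs(y-yy)<.01);xs=np.sort(x[k]);mid=.088
    print(round(yy,2),k.sum(),[ (round(q.min(),4),round(q.max(),4)) for q in (xs[xs<mid],xs[xs>mid]) if len(q)])
# plate outline
for yy in(-.18,-.1,0,.1):
    k=(abs(z-.0145)<.004)&(abs(y-yy)<.01)&(x>-.2)&(x<.2);k2=(abs(z)<.004)&(abs(y-yy)<.01)
    print("plate",yy,x[k].min().round(4),x[k].max().round(4),"bench beyond",np.sort(x[k2&(x>.08)])[:2])
k=(z>.012)&(z<.018);print(y[k&(x>-.05)&(x<.05)].min(),y[k&(x>-.05)&(x<.05)].max())
```

```text
wheel [-0.05679957 -0.12599099  0.05301175] 0.0003700656066787596
-0.2 200 [(np.float64(0.063), np.float64(0.0673)), (np.float64(0.1064), np.float64(0.1109))]
-0.16 191 [(np.float64(0.0559), np.float64(0.0669)), (np.float64(0.1064), np.float64(0.1115))]
-0.12 215 [(np.float64(0.0625), np.float64(0.0675)), (np.float64(0.1064), np.float64(0.1114))]
-0.08 171 [(np.float64(0.056), np.float64(0.0673)), (np.float64(0.108), np.float64(0.1111))]
-0.04 156 [(np.float64(0.0626), np.float64(0.067)), (np.float64(0.1085), np.float64(0.1116))]
0.0 172 [(np.float64(0.0625), np.float64(0.0676)), (np.float64(0.1083), np.float64(0.1115))]
0.04 202 [(np.float64(0.0629), np.float64(0.0673)), (np.float64(0.1064), np.float64(0.1113))]
0.08 103 [(np.float64(0.0626), np.float64(0.067)), (np.float64(0.1069), np.float64(0.111))]
0.12 208 [(np.float64(0.0632), np.float64(0.0676)), (np.float64(0.1065), np.float64(0.1116))]
0.16 207 [(np.float64(0.0628), np.float64(0.0673)), (np.float64(0.1065), np.float64(0.1114))]
0.2 189 [(np.float64(0.0626), np.float64(0.0676)), (np.float64(0.1069), np.float64(0.111))]
plate -0.18 -0.1259 0.1312 bench beyond [0.13336168 0.13344577]
plate -0.1 -0.1264 0.1316 bench beyond [0.13388958 0.13393479]
plate 0 -0.1262 0.1313 bench beyond [0.13365199 0.13367887]
plate 0.1 -0.1269 0.132 bench beyond [0.13412231 0.13418866]
-0.3088919422097172 0.2895714796231718
```

```bash
cat >> h.py <<'E'
_v=np.load("st.npy");YAW=_v[2];A3=R.from_euler('z',YAW).as_matrix()
O3=np.array([_v[0],_v[1],0])+A3@np.array([-.0123,-.006,0])
def S2W(p): return O3+A3@np.asarray(p,float)
def W2S(p): return (np.asarray(p)-O3)@A3
def crank_pose(phi,z,rad=.045): # jaws tangential
    return S2W([-.045+rad*np.cos(phi),-.12+rad*np.sin(phi),z]),down(YAW+phi-np.pi/2)
E
python3 - <<'E'
from h import *
from workcell import r,optics
p,q=crank_pose(np.radians(197),.20)
for k in np.radians(np.arange(197,-110,-20)):
    j=r.solve_ik(*crank_pose(k,.096)); print(int(np.degrees(k)),None if j is None else np.round(j,2)[[0,3,5]])
r.reach(p,q)
s=r.read_state();im,d=optics.get_image("wrist");K,Rm,t=wristcam(optics.camera_model("wrist"),s)
Q=W2S(cloud(d,K,Rm,t));Q[d==0]=-9
m=(Q[...,2]>.105)&(Q[...,2]<.115)&(np.hypot(Q[...,0]+.045,Q[...,1]+.12)<.07)&(np.hypot(Q[...,0]+.045,Q[...,1]+.12)>.02)
q=Q[m];c=(q.min(0)+q.max(0))/2;print(m.sum(),q.min(0),q.max(0),c,np.degrees(np.arctan2(c[1]+.12,c[0]+.045)),np.hypot(c[1]+.12,c[0]+.045))
w=abs(Q[...,2]-.06)<.003;w&=np.hypot(Q[...,0]+.045,Q[...,1]+.12)<.07;print("wheel",Q[w].min(0),Q[w].max(0))
cv2.imwrite("pics/w2.png",im[:,:,::-1]);print(s["time_s"],s["contact_force"])
E
```

```text
197 [-0.45 -0.   -2.65]
177 [-0.44 -0.   -2.29]
157 [-0.41 -0.   -1.91]
137 [-0.39 -0.   -1.54]
117 [-0.36 -0.   -1.16]
97 [-0.34 -0.   -0.79]
77 [-0.32 -0.   -0.43]
57 [-0.32 -0.   -0.07]
37 [-0.32 -0.    0.28]
17 [-0.33 -0.    0.61]
-3 [-0.35 -0.    0.95]
-23 [-0.37 -0.    1.27]
-43 [-0.39 -0.    1.6 ]
-63 [-0.41 -0.    1.93]
-83 [-0.43 -0.    2.25]
-103 [-0.45 -0.    2.59]
503 [-0.09797064 -0.1415049   0.10506293] [-0.08144897 -0.1244712   0.10979104] [-0.08970981 -0.13298805  0.10742698] -163.80159687485678 0.04655809465952376
wheel [-0.10005841 -0.17485146  0.05700218] [ 0.00720542 -0.068072    0.06297124]
5.475 [-0.47027078 -0.15585681  0.30737369]
```

View pics/w2.png

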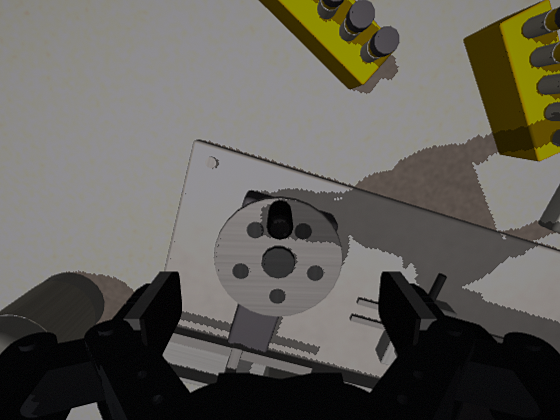

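The wrist view shows the wheel at (279,262) and the black crank at (281,220), its top lying between the open fingers. The depth puts the crank at 196° and radius 46.5 mm. I'll lower the gripper over it, cage it loosely, and wind the first part.

```bash
cat >> h.py <<'E'
def ftan(s,phi): # force on tool: along clockwise travel, radial (station)
    f=np.asarray(s["contact_force"])@A3; t=np.array([np.sin(phi),-np.cos(phi),0]); return f@t, f@np.array([np.cos(phi),np.sin(phi),0]), f[2]
E
python3 - <<'E'
from h import *
from workcell import r,command_gripper
p0=np.radians(196.2)
p,q=crank_pose(p0,.20);r.move_straight(p,q,speed=.1)
p,q=crank_pose(p0,.096);print(r.move_straight(p,q,speed=.12,max_force=8))
command_gripper(.022,20)
s=r.read_state();print(s["time_s"],s["grip_width"],np.round(ftan(s,p0),2))
for k in range(1,21):
    phi=p0-np.radians(10*k);p,q=crank_pose(phi,.096)
    hit=r.move_straight(p,q,speed=.07,max_force=7);s=r.read_state()
    print(10*k,hit,round(s["time_s"],2),np.round(ftan(s,phi),2))
    if hit: break
E
```

```text
False
7.4167 0.022280097171415807 [-1.18 -0.06 -0.05]
10 False 7.74 [-0.1  -0.54 -0.67]
20 False 8.07 [-0.13 -0.41 -0.07]
30 False 8.39 [-0.28 -0.36  0.02]
40 False 8.72 [-0.58  0.41  0.6 ]
50 False 9.04 [ 0.43 -0.27 -0.43]
60 False 9.37 [-0.21 -0.38 -0.51]
70 False 9.69 [-0.19  0.62 -0.47]
80 False 10.02 [ 0.1  -0.4   0.86]
90 False 10.34 [ 1.13 -0.7  -0.9 ]
100 False 10.67 [-0.67  0.07  0.92]
110 False 10.99 [-0.97  0.11  0.4 ]
120 False 11.32 [0.32 0.97 0.49]
130 False 11.64 [ 0.25  0.4  -0.15]
140 False 11.97 [-0.12 -0.31 -0.31]
150 False 12.29 [-0.91  0.46 -0.17]
160 False 12.62 [-0.24 -0.86  0.87]
170 False 12.94 [0.67 0.27 0.17]
180 False 13.27 [0.87 0.56 0.48]
190 False 13.59 [ 0.48 -1.53  0.11]
200 False 13.92 [-0.18  0.31  0.22]
```

Run:
```python
from h import *
from workcell import r,optics
im,d=optics.get_image("scene");m=optics.camera_model("scene")
cv2.imwrite("pics/s2.png",cv2.resize(im[130:400,130:420],None,fx=2.2,fy=2.2,interpolation=cv2.INTER_CUBIC)[:,:,::-1])
for nm,dd in(("before",np.load("scene0.npz")["d"]),("now",d)):
    Q=W2S(cloud(dd,m["K"],m["R"],m["t"]));Q[dd==0]=-9
    x,y,z=Q[...,0],Q[...,1],Q[...,2]
    for z0,z1 in((.055,.07),(.105,.12)):
        k=(abs(x-.1)<.02)&(z>z0)&(z<z1)&(abs(y)<.2);h=np.histogram(y[k],np.arange(-.15,.12,.005))[0];print(nm,z0,dict((round(-.15+.005*i,3),int(n)) for i,n in enumerate(h) if n))
```

```text
before 0.055 {-0.14: 33, -0.135: 26, -0.13: 7, -0.1: 2, -0.095: 50, -0.09: 13, -0.085: 9, -0.08: 5, -0.075: 4, -0.07: 9, -0.065: 9, -0.06: 4, -0.055: 5, -0.05: 10, -0.045: 5, -0.04: 4, -0.035: 4, -0.03: 4, -0.025: 4, -0.02: 5, -0.015: 6, -0.01: 4, -0.005: 8, 0.0: 7, 0.005: 5, 0.01: 8, 0.055: 2, 0.06: 60}
before 0.105 {-0.09: 16, -0.085: 19, -0.08: 14, -0.075: 3, -0.07: 16, -0.065: 21, -0.06: 17, -0.055: 3, -0.05: 12, -0.045: 18, -0.04: 18, -0.035: 9, -0.03: 5, -0.025: 18, -0.02: 17, -0.015: 10, -0.01: 2, -0.005: 22, 0.0: 16, 0.005: 12, 0.01: 1}
now 0.055 {-0.09: 9, -0.085: 52, -0.08: 6, -0.075: 9, -0.07: 16, -0.065: 10, -0.06: 5, -0.055: 8, -0.05: 10, -0.045: 4, -0.04: 6, -0.035: 8, -0.03: 9, -0.025: 6, -0.02: 6, -0.015: 6, -0.01: 3, -0.005: 8, 0.0: 5, 0.005: 6, 0.01: 7, 0.015: 7, 0.02: 7, 0.025: 4, 0.03: 2, 0.035: 1, 0.055: 4, 0.06: 44, 0.065: 1}
now 0.105 {-0.075: 1, -0.07: 20, -0.065: 19, -0.06: 12, -0.055: 1, -0.05: 17, -0.045: 16, -0.04: 15, -0.035: 1, -0.03: 12, -0.025: 21, -0.02: 14, -0.015: 7, -0.01: 3, -0.005: 22, 0.0: 14, 0.005: 5, 0.01: 6, 0.015: 22, 0.02: 15, 0.025: 11}
```

View pics/s2.png

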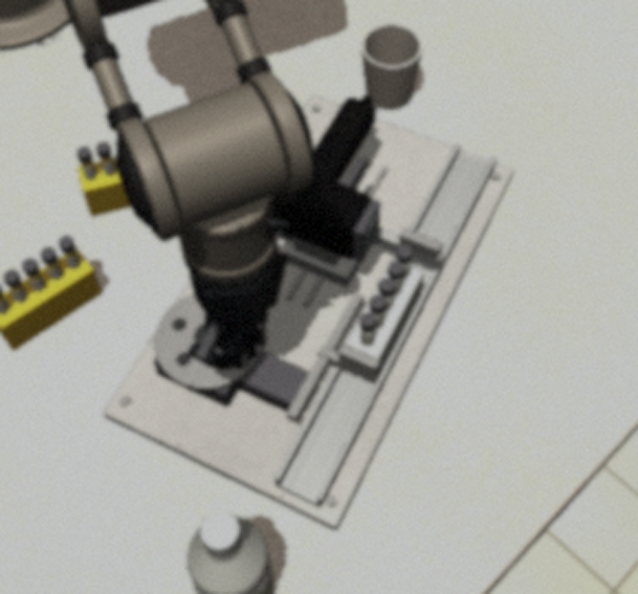

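The crop shows the rack moving with the pusher, and the stop at about (422,245) still clear of its nose. By depth the nose is at y≈36 mm and the stop at ≈61 mm, so about 25 mm is left. I'll wind on 55° more, then creep with force monitoring.

```bash
cat > wind.py <<'E'
from h import *
from workcell import r
p0=np.radians(196.2)
def avg(phi,n=8):
    L=[]
    for _ in range(n): r.hold(.02);L.append(ftan(r.read_state(),phi))
    return np.mean(L,0).round(2)
hit=False
for k in range(210,256,5):
    phi=p0-np.radians(k);hit=r.move_straight(*crank_pose(phi,.096),speed=.06,max_force=5)
    if hit: break
base=avg(phi);print(k,hit,base,r.read_state()["time_s"])
kk=float(k)
while not hit and kk<310:
    kk+=2;phi=p0-np.radians(kk)
    h=r.move_straight(*crank_pose(phi,.096),speed=.012,max_force=3.)
    f=ftan(r.read_state(),phi)
    if h or f[0]-base[0]<-1.5:
        m=avg(phi);print(kk,h,np.round(f,2),m,r.read_state()["time_s"])
        if m[0]-base[0]<-1.8: break
print("end",kk,r.read_state()["time_s"],W2S(r.read_state()["eef_pos"]))
E
python3 wind.py
```

```text
255 False [-0.29 -0.2   0.07] 16.675
273.0 False [-2.    0.16 -1.37] [-1.25  0.35 -0.61] 19.3583
277.0 False [-1.94  0.59 -1.65] [-1.45 -0.25 -0.93] 20.0583
287.0 False [-1.84  0.3  -0.98] [-1.27  0.25 -0.59] 21.6083
301.0 True [-3.01  0.36  1.43] [-2.78  0.65  1.5 ] 23.65
end 301.0 23.65 [-0.05501025 -0.16396791  0.09589315]
```

Run:
```python
from h import *
from workcell import r,optics
im,d=optics.get_image("scene");m=optics.camera_model("scene")
cv2.imwrite("pics/s3.png",cv2.resize(im[190:340,250:380],None,fx=4,fy=4,interpolation=cv2.INTER_CUBIC)[:,:,::-1])
d0=np.load("scene0.npz")["d"]
for nm,dd in(("before",d0),("now",d)):
    Q=W2S(cloud(dd,m["K"],m["R"],m["t"]));Q[dd==0]=-9
    x,y,z=Q[...,0],Q[...,1],Q[...,2]
    k=(abs(x-.1)<.02)&(z>.105)&(z<.12)&(abs(y)<.2);print(nm,"caps",np.percentile(y[k],[1,50,99]).round(4))
    k=(abs(x-.1)<.02)&(z>.07)&(z<.08)&(y<.09)&(y>.045);print("stop",k.sum(),np.percentile(y[k],[2,50,98]).round(4))
    k=(abs(x-.1)<.016)&(z>.068)&(z<.078)&(y<.06);print("top",np.percentile(y[k],[1,2,98,99]).round(4))
```

```text
before caps [-0.0889 -0.0422  0.0089]
stop 92 [0.0608 0.0663 0.0737]
top [-0.3423 -0.3411  0.0123  0.0143]
now caps [-0.0424  0.0027  0.0545]
stop 83 [0.046  0.0631 0.0734]
top [-0.3427 -0.3418  0.055   0.0561]
```

View pics/s3.png

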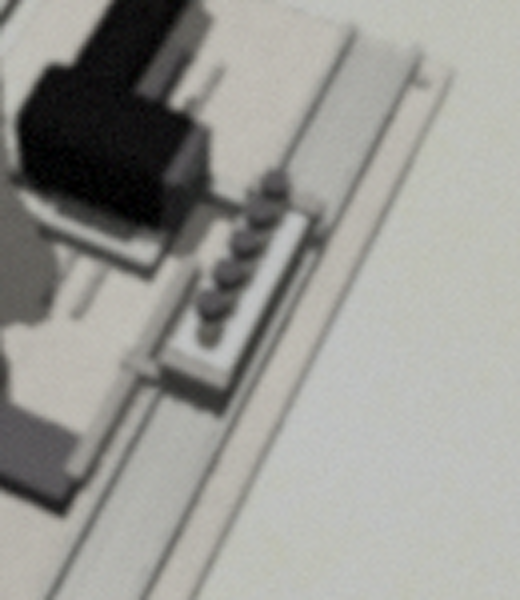

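The crop shows the rack's nose at the stop plate, about (305,215). The rack moved 45 mm, so its nose is at about 61 mm, which matches the stop. A couple of 0.4° steps will show whether the force rises stiffly, as a real contact would.

Run:
```python
from h import *
from workcell import r
p0=np.radians(196.2)
def avg(phi,n=15):
    L=[]
    for _ in range(n): r.hold(.02);L.append(ftan(r.read_state(),phi))
    return np.mean(L,0).round(2)
c=W2S(r.read_state()["eef_pos"]);ph=np.arctan2(c[1]+.12,c[0]+.045);k0=np.degrees(p0-ph)%360;print(k0,avg(ph))
for i in range(1,5):
    phi=p0-np.radians(k0+.4*i);r.move_straight(*crank_pose(phi,.096),speed=.012,max_force=3)
    f=avg(phi);print(k0+.4*i,f,r.read_state()["time_s"])
    if f[0]<-4.: break
```

```text
299.03303476029896 [-3.95  0.28  2.85]
299.43303476029894 [-5.47  0.26  0.83] 24.45
```

The contact is real: the force climbs 1.5 N per 0.4°. The pusher now presses with about 15 N, well under the 60 N slip. I'll release and go to the scanner.

Run:
```python
from h import *
from workcell import r,command_gripper,optics
command_gripper(.06)
p=np.array(r.read_state()["eef_pos"]);p[2]=.24;r.move_straight(p,speed=.15)
command_gripper(.085)
r.reach(S2W([-.015,.101,.24]),down(YAW))
s=r.read_state();im,d=optics.get_image("wrist");K,Rm,t=wristcam(optics.camera_model("wrist"),s)
np.savez("w3.npz",p=im,d=d,K=K,R=Rm,t=t)
Q=W2S(cloud(d,K,Rm,t));Q[d==0]=-9;x,y,z=Q[...,0],Q[...,1],Q[...,2]
v=im.copy()
for q in([-.0205,.101,.115],[.0165,.101,.108],[.1,.061,.073]):
    a=proj(S2W(q),K,Rm,t)[0];cv2.drawMarker(v,tuple(int(i) for i in a),(255,0,0),0,8)
cv2.imwrite("pics/w3.png",cv2.resize(v,(784,588),interpolation=cv2.INTER_CUBIC)[:,:,::-1])
for yy in np.arange(.05,.19,.01):
    k=(abs(y-yy)<.003)&(z>.1)&(z<.135)&(x>-.08)&(x<.05);g=k&(z>.111);tr=k&(z>.103)&(z<.1105)&(x>-.005)
    print(round(yy,3),[(len(q),q.min().round(4),q.max().round(4)) if len(q) else None for q in(x[g],x[tr])])
print(s["time_s"],s["contact_force"])
```

```text
0.05 [(913, np.float64(-0.047), np.float64(0.05)), None]
0.06 [(2004, np.float64(-0.0454), np.float64(0.0499)), (247, np.float64(-0.0048), np.float64(0.0499))]
0.07 [(305, np.float64(-0.0389), np.float64(-0.0049)), (86, np.float64(-0.0048), np.float64(0.0137))]
0.08 [(315, np.float64(-0.0386), np.float64(-0.005)), (101, np.float64(-0.0042), np.float64(0.0144))]
0.09 [(324, np.float64(-0.0391), np.float64(-0.0044)), (102, np.float64(-0.0043), np.float64(0.0149))]
0.1 [(337, np.float64(-0.0389), np.float64(-0.0052)), (107, np.float64(-0.0044), np.float64(0.0146))]
0.11 [(355, np.float64(-0.0393), np.float64(-0.0053)), (98, np.float64(-0.0046), np.float64(0.015))]
0.12 [(359, np.float64(-0.0391), np.float64(-0.0047)), (11, np.float64(-0.0046), np.float64(-0.0038))]
0.13 [(382, np.float64(-0.0396), np.float64(-0.0048)), (19, np.float64(-0.0048), np.float64(-0.003))]
0.14 [(385, np.float64(-0.0392), np.float64(-0.005)), (20, np.float64(-0.0049), np.float64(-0.0032))]
0.15 [(422, np.float64(-0.039), np.float64(-0.0043)), (16, np.float64(-0.0043), np.float64(-0.0034))]
0.16 [(417, np.float64(-0.0387), np.float64(-0.0051)), (17, np.float64(-0.0044), np.float64(-0.0035))]
0.17 [(432, np.float64(-0.039), np.float64(-0.0046)), (14, np.float64(-0.0045), np.float64(-0.0036))]
0.18 [(222, np.float64(-0.0374), np.float64(-0.0061)), (1, np.float64(-0.0045), np.float64(-0.0045))]
0.19 [None, None]
28.8917 [-0.91741727  0.43952696 -0.50701522]
```

View pics/w3.png

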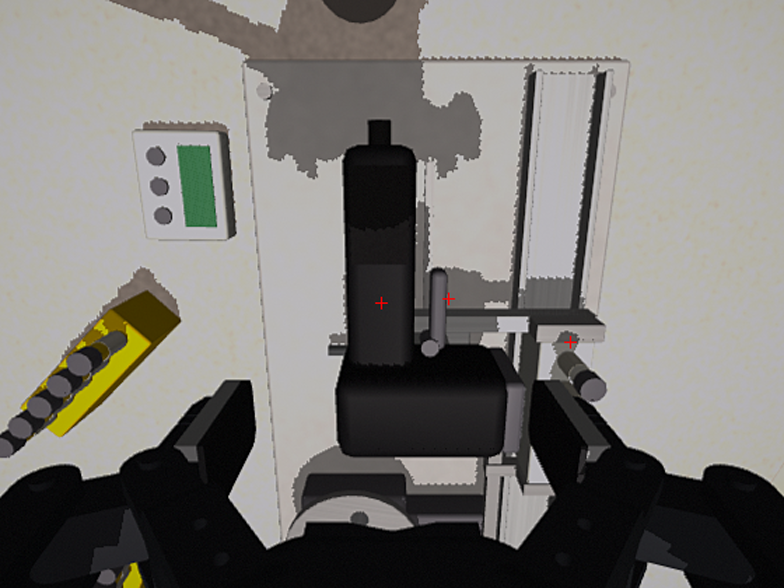

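The view shows the grip at (380,250), the trigger bar at (438,305) with its hinge at (430,348), and the rack nose against the stop plate at (568,335). Depth puts the grip middle at x≈-21.5 mm and the trigger face at ≈+15 mm. I'll descend with the jaws across both and squeeze.

Run:
```python
from h import *
from workcell import r,command_gripper,optics
q=down(YAW);F=lambda:np.round(np.asarray(r.read_state()["contact_force"])@A3,1)
r.move_straight(S2W([-.016,.101,.15]),q,speed=.15)
print(r.move_straight(S2W([-.016,.101,.102]),q,speed=.06,max_force=6),F(),r.read_state()["time_s"])
command_gripper(.060,20);print(r.read_state()["grip_width"],F())
command_gripper(.040,20);print(r.read_state()["grip_width"],F(),r.read_state()["time_s"])
im,d=optics.get_image("wrist");cv2.imwrite("pics/w4.png",im[:,:,::-1])
r.hold(.5);print(r.read_state()["grip_width"],F());r.hold(.5)
print(r.read_state()["time_s"])
```

```text
False [-0.   0.2  0. ] 30.6417
0.05981021448853539 [3.3 0.6 2. ]
0.05071909972590993 [1.9 3.4 6.5] 31.275
0.05136874621734824 [3.2 4.1 6.4]
32.325
```

View pics/w4.png

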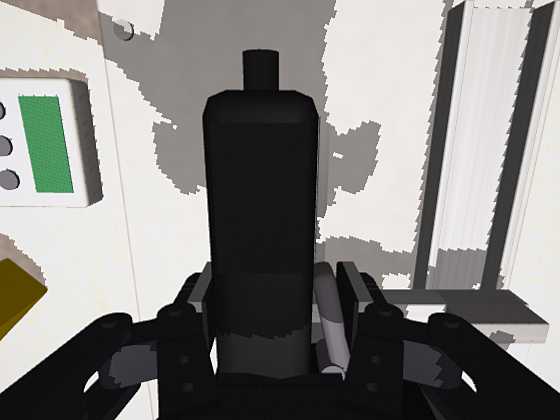

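The view shows the trigger bar swung right in against the grip at (330,330), with one pad on it and the other pad on the grip. The 51 mm width matches a full press: the tilted trigger touches the pad edge about 19 mm from the hinge, giving 56 − 19·tan 0.22 ≈ 51.7 mm. The gripper's 20 N there is about twice what the spring needs. It has been held for 1 s, so I'll release, retreat and check.

Run:
```python
from h import *
from workcell import r,command_gripper,optics
command_gripper(.085)
q=down(YAW);r.hold(.2);r.move_straight(S2W([-.016,.101,.24]),q,speed=.15)
s=r.read_state();im,d=optics.get_image("wrist");K,Rm,t=wristcam(optics.camera_model("wrist"),s)
cv2.imwrite("pics/w5.png",cv2.resize(im,(784,588),interpolation=cv2.INTER_CUBIC)[:,:,::-1])
for n,dd,c in(("before",np.load("w3.npz")["d"],[np.load("w3.npz")[k] for k in "KRt"]),("now",d,(K,Rm,t))):
    Q=W2S(cloud(dd,*c));Q[dd==0]=-9;x,y,z=Q[...,0],Q[...,1],Q[...,2]
    tr=(abs(y-.105)<.006)&(z>.103)&(z<.1105)&(x>0)&(x<.05)
    st=(abs(x-.1)<.018)&(z>.070)&(z<.078)&(y>.05)&(y<.1);cp=(abs(x-.1)<.02)&(z>.105)&(z<.12)&(abs(y)<.09)
    g=(z>.111)&(z<.117)&(abs(x+.0215)<.01)&(y>.12)&(y<.22)
    print(n,"trig",x[tr].max().round(4),"stop",np.percentile(y[st],[1,99]).round(4),"capmax",np.percentile(y[cp],[95,99]).round(4),"gripend",y[g].max().round(4))
print(s["time_s"],s["contact_force"])
```

```text
before trig 0.0146 stop [0.0505 0.0747] capmax [0.0569 0.0572] gripend 0.1806
now trig 0.0151 stop [0.0505 0.0746] capmax [0.057  0.0574] gripend 0.1811
34.0333 [ 0.41429727 -0.2318426  -1.05544823]
```

View pics/w5.png

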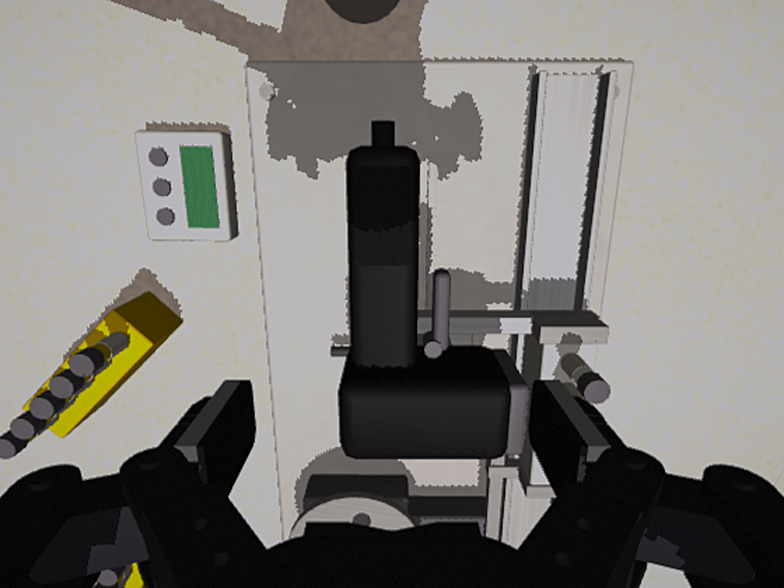

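The trigger is out again at (442,305), and the rack, stop and timer have not moved. I'll hand the job in.

```bash
python3 -c "
from workcell import r
r.finish_job();print(r.read_state()['time_s'])"
```

```text
the job is handed in; nothing more can be done
the job is handed in; nothing more can be done
```

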